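# Hold the order clip open around the card

## Task

First pull the red slide by its black knob all the way out to its stop, so that the order card comes out from under the clear shelf. Then pick up the blue spring clip by its handles, squeeze it wide open and bring it around the card's front upright edge, about half-way up, the jaw tips a good centimetre past the edge, with one jaw on each side and neither the jaws nor the rest of the clip touching the card, so that a ticket can be slipped in. Finish still holding it there, squeezed wide open, with the slide still fully out, and leave everything else where it stands.

Things in the scene. Friction and masses are not known exactly. Their poses are not given: they have to be found in the camera images.
- slide (a joint): how far the red slide is pulled out, m: 0 = fully under the clear shelf, 0.13 = at its stop. It runs straight along the card's -x axis, drags with about 2 N of friction and stays where it is left
- knob (a point): centre, 30 mm above the table, of the black upright knob on the slide's front end: a cylinder 22 mm across, from 12 to 48 mm above the table. The slide's plate under it is 50 mm wide, its top 11 mm above the table. With the slide in, the knob stands 70 mm in front of the shelf's edge
- card_edge (a point): orange card with white bands on its faces, upright on the slide: 4 mm thick (y), 120 long (x), 130 high (25 to 155 mm above the table). This point is half-way up its front upright edge, 90 mm above the table; x points from that edge into the card, away from the robot; z up. The edge is 100 mm behind the knob; slide in: 30 mm behind the shelf's front edge, slide out: 100 mm in front of it
- rack: the fixed clear shelf on four thin steel posts, with the slide's track: shelf 210 mm deep (x), 250 wide (y), underside 180 and top 188 mm above the table. Origin on the table below the middle of the shelf's front edge; x as the card's x; it carries slide and card
- clip_grip (a point): where to squeeze the blue spring clip: between its two flat handles, mid-height (15 mm above the table, clip 30 mm high, lying on its side). x points along the clip to the jaws, y across the handles. Handles here 50 mm wide over all at rest (60 mm at their ends, 15 mm behind), 28 mm squeezed fully. Upright pin 38 mm ahead along x, jaw tips 83 mm ahead
- clip_lever (a joint): opening angle of the clip, rad: 0 = shut (at rest), 0.60 = fully open at its stop, handles then parallel, jaw tips about 26 mm apart, evenly either side of the line midway between the handles. A spring shuts it: about 3 N on the handles to start, 10 N to hold it fully open; a firm grip of 20 to 60 N holds it at its stop
- jaw_a (a point): inner face of one jaw, 2 mm short of its tip, half-way up the clip; axes as clip_grip
- jaw_b (a point): inner face of the other jaw, 2 mm short of its tip, half-way up the clip
- clip: the whole blue clip, two levers on an upright pin, about 98 mm long, 60 g; origin on the pin at the underside, x to the jaws
- cup: red drinking cup, 72 mm across, 85 high; origin at the centre of its underside; leave it alone
- ketchup: red squeeze bottle, 62 mm across, 180 high; origin at the centre of its underside; leave it alone
- mustard: yellow squeeze bottle, 62 mm across, 180 high; origin at the centre of its underside; leave it alone
- brown_bottle: brown glass bottle, 60 mm across, 210 high; origin at the centre of its underside; leave it alone
- shaker: glass salt shaker with steel top, 40 mm across, 75 high; origin at the centre of its underside; leave it alone
- sauce_bowl: white bowl, 70 mm across, 35 high, standing on the clear shelf (188 mm high); origin at the centre of its underside; leave it alone
There are look-alikes about, which are no part of the job. Of the things shaped like the clip, the blue one is meant.

How it is judged:
By the outcome, as a careful person would: the job done as asked, in the order asked, and still so for the second after the job is handed in, while the arm keeps its last pose, push and grip.
It also fails if it takes over 56 s, if anything falls off the work surface, if the arm or the gripper's body presses on something with over 40 N, if the wrist force passes 120 N, or if a joint passes its speed limit or range.

## Robot

A 6-joint arm with a two-finger parallel gripper is mounted at the origin on the work surface. World frame = base frame: x ahead of the robot, y to its left, z up, the work surface at z = 0. Lengths are in m, angles in rad, forces in N, time in s.
With the tool pointing down it reaches from about 0.3 to 0.775 m from the base axis. Payload 14.6 kg.
Tool frame: the origin (TCP) lies at the centre of the arm's flange, where the gripper is bolted on; the fingertips stand 199 mm ahead of it and the grasp point (between the pads) lies ctrl.tcp_to_grasp ahead of it (ctrl.tcp_to_grasp is the distance from the TCP to the grasp point, in m); z points along the fingers, y is the line along which they close (so a half turn about z gives the same grasp; the last joint's range is limited). The gripper opens to 94 mm and grips with 3 to 60 N. Pads are 16 mm wide; open, the fingers measure 119 mm over their backs; the gripper's body (75 mm by 177 mm) begins 78 mm behind the grasp point.
Start: joints at [-1.269, 0.3, 1.521, -0, 1.321, -0.067], TCP at [0.198, -0.513, 0.405] pointing down, gripper open.
Joint ranges: [-3.03, 3.03], [-0.79, 2.21], [0.23, 2.52], [-1.04, 4.18], [0, 3.07], [-2.55, 2.55]. Speed limits (rad/s): [2.22, 2.22, 2.57, 3.14, 3.14, 3.14].

## Interface

Orientations are given as [roll, pitch, yaw] about the fixed x, y, z axes, in that order (R = Rz(yaw) Ry(pitch) Rx(roll)).
In Python, from station import ctrl gives the robot as it stands. The module is installed in compiled form; this text tells all that it offers.
- The arm moves only by the shell command python3 -m jog 'ROWS' [OPENING] [FORCE]. ROWS is JSON, a list of rows, each a list of 6 numbers: the shift along the tool's x, y, z in cm, then the turn, a rotation vector about the tool's x, y, z in rad. In form: [[tx, ty, tz, ax, ay, az], ...]. A call has 1 to 8 rows; each row is the pose to reach, as a shift and turn from the pose commanded when the call began, along the tool's axes at that moment; what a row does not reach only later rows make up. A row lasts 1/10 s, in which the tool goes at most 50 mm and 8.59 degrees, less where a joint would pass 70% of its speed; a pose out of reach is approached as far as the arm can. A call with a gripper value outside its range is refused whole. OPENING is the opening in per cent of the stroke, from 0 (shut) to 100 (fully open), set as the call begins (- or left out, the last holds). The fingers move at their own pace and stop on an object; FORCE is the grip in N (left out, the last holds). Time passes only in rows, so rows that repeat a pose let the fingers close. It gives the time, the measured TCP pose, the force, the opening and the grip force at its end, in the units of the state.
- ctrl.get_obs(): the state, without advancing time (a new reading comes with each control period).
- ctrl.camera(name): name is "scene" or "side" or "wrist"; returns a dict with "img" (400x640x3 uint8, blue, green, red), "intrinsics" (3x3 intrinsics, pixels), "k1" (the pictures are not rectified: a ray, as slopes to the right and down, at radius r is drawn at 1 + k1 r^2 times it, then the intrinsics apply), "R" (3x3) and "t" (3): a world point X has camera coordinates R X + t. Camera axes: x right, y down, z forward; pixel columns grow to the right and rows downward; lengths in m; the calibration is good to about 2 mm. A picture is of the moment at which its call begins. There is no depth.
- ctrl.hand_in(): hands the job in; it is judged then, once.
The state is a dict: "time_s": time; "qpos": joint angles; "joint_vel": joint speeds; "tau": joint torques, N m; "ee_pos": TCP position; "eef_rot": TCP orientation; "force": force on the tool from outside, world axes, zero at the start; "moment": the same for the moment, N m; "grip_width": finger opening in m; "grip_force": force on a finger pad.
Only numpy, scipy, OpenCV 4.12 (cv2) and the standard library are available. Lean on these libraries where they do the work, as an engineer would, in place of code of your own. Each camera call takes 0.05 s, during which the arm holds its last target. There are 200 camera calls.

## Working session

There is one attempt and no reset: what is moved stays moved. The work goes in short steps, Python scripts to look and compute and a shell command to move; the robot and the scene stay as the last step left them, time stands still between calls to the robot, and variables do not carry over. Pictures are saved under pics/ and viewed, at most 10 in all, crops included, and the job is handed in when it is done.

```bash
mkdir -p pics
python3 - <<'E'
from station import ctrl
import cv2,numpy as np,pickle
o=ctrl.get_obs();print(o['time_s'],o['ee_pos'],o['eef_rot'],o['grip_width'],ctrl.tcp_to_grasp)
d={}
for n in ("scene","side"):
    c=ctrl.camera(n);d[n]=c;cv2.imwrite(f'pics/{n}0.png',c['img'])
    print(n,c['intrinsics'],c['k1'],(-c['R'].T@c['t']).round(3),c['R'].round(3))
pickle.dump(d,open('c0.pkl','wb'))
E
```

```text
0.0 [ 0.19826156 -0.51298432  0.40411521] [-3.14048061e+00 -5.33914697e-05  3.68802670e-01] 0.09412682263676907 0.1804
scene [[371.88651813   0.         308.98099326]
 [  0.         371.88651813 200.31284708]
 [  0.           0.           1.        ]] -0.017047456987659543 [ 1.004 -0.56   0.919] [[ 0.747  0.665  0.02 ]
 [ 0.499 -0.54  -0.678]
 [-0.44   0.516 -0.735]]
side [[475.94571151   0.         316.53791277]
 [  0.         475.94571151 203.04541965]
 [  0.           0.           1.        ]] -0.11682633930414266 [0.028 1.123 1.297] [[-0.91  -0.415  0.006]
 [-0.287  0.619 -0.731]
 [ 0.3   -0.667 -0.682]]
```

View pics/scene0.png

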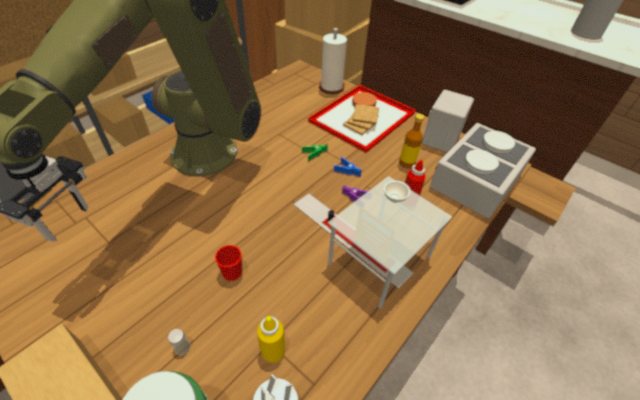

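View pics/side0.png

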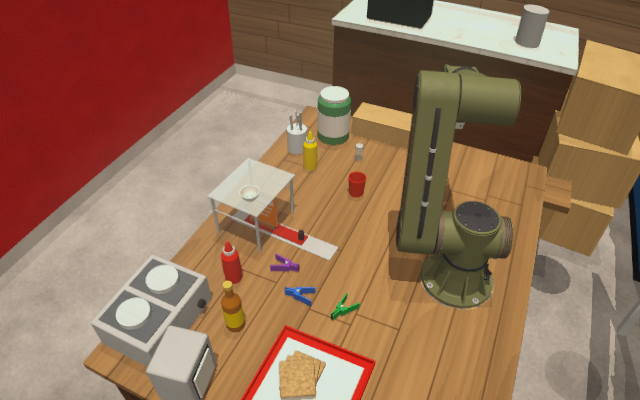

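Scene: knob near (331,216), blue clip (348,168), shelf corners around (392,180), (450,217), (385,275), (330,222). Side: knob (301,236), blue clip (300,294), shelf (211–294,162–208). I'll zoom in next.

```bash
cat > h.py <<'E'
import numpy as np,cv2
def ray(c,uv):
    K=c['intrinsics'];d=np.array([(uv[0]-K[0,2])/K[0,0],(uv[1]-K[1,2])/K[1,1]]);s=d.copy()
    for _ in range(20): s=d/(1+c['k1']*(s@s))
    v=c['R'].T@np.r_[s,1];return -c['R'].T@c['t'],v/np.linalg.norm(v)
def plane(c,uv,z):
    o,v=ray(c,uv);return o+v*(z-o[2])/v[2]
def tri(c1,u1,c2,u2):
    o1,v1=ray(c1,u1);o2,v2=ray(c2,u2)
    s=np.linalg.lstsq(np.c_[v1,-v2],o2-o1,rcond=None)[0]
    a,b=o1+s[0]*v1,o2+s[1]*v2;return (a+b)/2,np.linalg.norm(a-b)
def proj(c,X):
    p=c['R']@np.asarray(X)+c['t'];s=p[:2]/p[2];s=s*(1+c['k1']*(s@s));K=c['intrinsics']
    return s*K[0,0]+K[:2,2]
def mask(c,n):
    h=cv2.cvtColor(c['img'],cv2.COLOR_BGR2HSV);H,S,V=h[...,0].astype(int),h[...,1],h[...,2]
    return {'blue':(abs(H-110)<12)&(S>120)&(V>60),'black':(V<55),'orange':(H>5)&(H<15)&(S>190)&(V>130)}[n]
E
python3 - <<'E'
import pickle,cv2,numpy as np
from h import *
d=pickle.load(open('c0.pkl','rb'))
a=cv2.resize(d['scene']['img'][145:295,290:460],None,fx=4,fy=4,interpolation=2)
b=cv2.resize(d['side']['img'][155:305,205:345],None,fx=4,fy=4,interpolation=2)
cv2.imwrite('pics/a.png',a);cv2.imwrite('pics/b.png',b)
for n,(x0,x1,y0,y1) in dict(scene=(325,370,155,182),side=(280,320,280,310)).items():
    c=d[n];m=mask(c,'blue').astype(np.uint8);z=np.zeros_like(m);z[y0:y1,x0:x1]=m[y0:y1,x0:x1]
    k,l,s,ce=cv2.connectedComponentsWithStats(z);print(n,s[1:],ce[1:])
    ys,xs=np.nonzero(z);P=np.array([plane(c,(x,y),.02)[:2] for x,y in zip(xs,ys)])
    print(P.mean(0),np.linalg.svd(P-P.mean(0))[2][0] if 1 else 0)
    e=np.linalg.svd(P-P.mean(0),full_matrices=False)[2][0];q=(P-P.mean(0))@e;w=(P-P.mean(0))@np.array([-e[1],e[0]]);print(e,q.min(),q.max())
    for lo in np.arange(-.07,.07,.01):
        s_=(q>=lo)&(q<lo+.01)
        if s_.any():print(lo.round(2),w[s_].min().round(3),w[s_].max().round(3),s_.sum())
E
```

```text
scene [[335 158  26  18 203]] [[347.44827586 168.27093596]]
[0.46274954 0.28223175] [0.98013752 0.19831903]
[0.98013752 0.19831903] -0.04361938433522682 0.0505575752900823
-0.05 -0.018 0.04 4
-0.04 -0.032 0.039 23
-0.03 -0.031 0.036 25
-0.02 -0.029 0.031 30
-0.01 -0.026 0.03 24
0.0 -0.023 0.029 24
0.01 -0.021 0.021 24
0.02 -0.016 0.019 19
0.03 -0.013 0.018 18
0.04 -0.012 0.015 11
0.05 -0.01 -0.01 1
side [[285 287  30  19 272]] [[300.28308824 293.49632353]]
[0.45683941 0.29242181] [-0.98683923 -0.16170447]
[-0.98683923 -0.16170447] -0.05378512962791361 0.04308876929982043
-0.06 -0.0 0.005 3
-0.05 -0.015 0.011 19
-0.04 -0.015 0.014 23
-0.03 -0.014 0.021 23
-0.02 -0.022 0.024 28
-0.01 -0.025 0.025 36
0.0 -0.025 0.025 33
0.01 -0.03 0.03 32
0.02 -0.032 0.036 34
0.03 -0.036 0.037 36
0.04 -0.035 0.022 5
```

View pics/a.png

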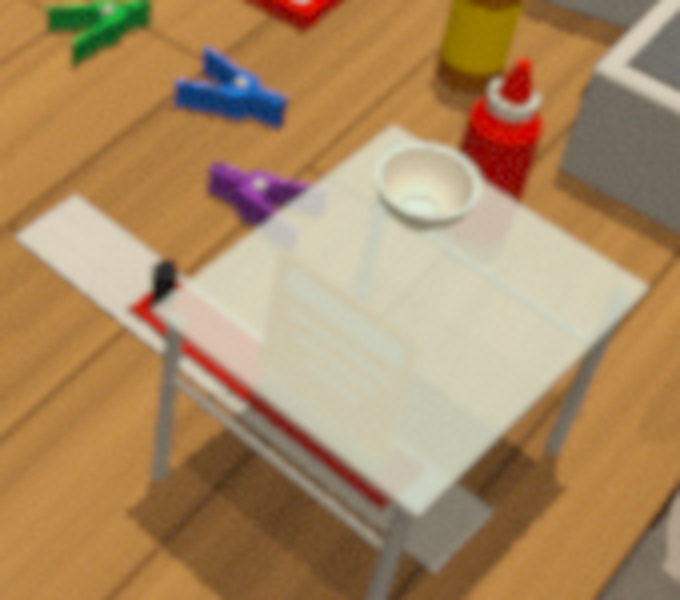

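View pics/b.png

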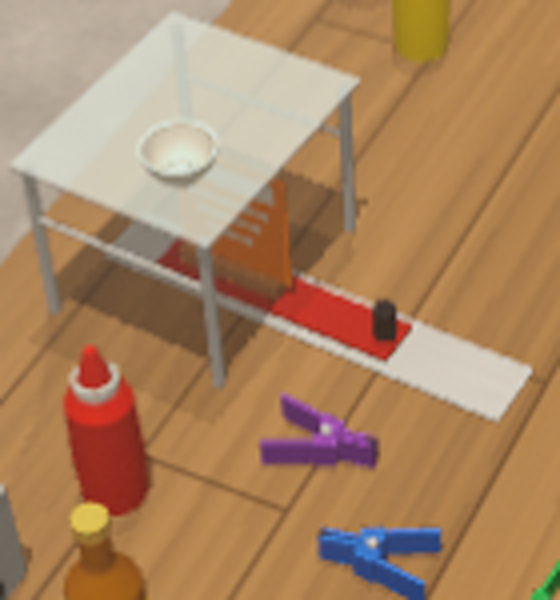

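Crops: the blue clip's pin is at scene (350,165.5) / side (298,290.5), handles toward the robot; the knob top at scene (331,211) / side (301,231); the four shelf corners are clear in both views.

Run:
```python
import pickle
from h import *
d=pickle.load(open('c0.pkl','rb'));S,D=d['scene'],d['side']
a=lambda u,v:(290+u/4-.4,145+v/4-.4)
b=lambda u,v:(205+u/4-.4,155+v/4-.4)
print('knobtop',tri(S,a(164,265),D,b(385,303)),plane(S,a(164,265),.048),plane(D,b(385,303),.048))
print('pin',tri(S,a(241,82),D,b(372,542)),plane(S,a(241,82),.03),plane(D,b(372,542),.03))
A=[a(155,307),a(393,127),a(648,287),a(415,515)];B=[b(358,82),b(208,248),b(12,163),b(175,12)]
cs=[]
for p,q in zip(A,B):
    t,e=tri(S,p,D,q);cs.append(t);print(t.round(4),e.round(4),plane(S,p,.184).round(4),plane(D,q,.184).round(4))
cs=np.array(cs);x=(cs[2]+cs[3]-cs[0]-cs[1]);y=cs[1]-cs[0]+cs[2]-cs[3]
print('yaw',np.arctan2(x[1],x[0]),np.arctan2(-y[0],y[1]),'front mid',(cs[0]+cs[1])/2)
# handles/jaws of clip at z .03: from side
for n,p in dict(h1=b(440,533),h2=b(422,590),jt=b(322,543)).items():print(n,plane(D,p,.03).round(4))
for n,p in dict(h1=a(207,55),h2=a(178,92),jt=a(283,112)).items():print(n,plane(S,p,.03).round(4))
# white track strip end corners (z~0?)
for p in ((75,197),(17,236)):print('trk',plane(S,a(*p),.005).round(4))
for p in ((530,370),(500,418)):print('trk',plane(D,b(*p),.005).round(4))
for nm,p in dict(cup=(230,256),ket=(416,190),brown=(411,155)).items():print(nm,plane(S,p,.05).round(3))
for nm,p in dict(cup=(357,186),ket=(232,270),brown=(234,318)).items():print(nm,plane(D,p,.05).round(3))
```

```text
knobtop (array([0.5648402 , 0.06141858, 0.05283723]), np.float64(0.0021209910560553388)) [0.56143527 0.06439329 0.048     ] [0.56780854 0.05789861 0.048     ]
pin (array([0.46631759, 0.29099837, 0.03132686]), np.float64(0.0012367564558423035)) [0.46496674 0.2919768  0.03      ] [0.46730253 0.29045507 0.03      ]
[ 0.6511 -0.0654  0.1861] 0.0024 [ 0.6491 -0.0646  0.184 ] [ 0.6533 -0.0669  0.184 ]
[0.6692 0.1798 0.1851] 0.0009 [0.6683 0.1807 0.184 ] [0.6702 0.179  0.184 ]
[0.8767 0.163  0.188 ] 0.0008 [0.8763 0.1672 0.184 ] [0.8793 0.1595 0.184 ]
[ 0.8576 -0.0843  0.1867] 0.0007 [ 0.8574 -0.0824  0.184 ] [ 0.8593 -0.0873  0.184 ]
yaw -0.08612709539701438 -0.07519996479056597 front mid [0.66016586 0.05721146 0.18560616]
h1 [0.4206 0.2588 0.03  ]
h2 [0.4101 0.3163 0.03  ]
jt [0.504  0.3086 0.03  ]
h1 [0.4198 0.3001 0.03  ]
h2 [0.432  0.2432 0.03  ]
jt [0.516  0.2859 0.03  ]
trk [0.4351 0.1032 0.005 ]
trk [0.4296 0.0372 0.005 ]
trk [0.4305 0.0416 0.005 ]
trk [0.4327 0.1051 0.005 ]
cup [ 0.462 -0.256  0.05 ]
ket [0.712 0.324 0.05 ]
brown [0.606 0.468 0.05 ]
cup [ 0.47  -0.255  0.05 ]
ket [0.696 0.322 0.05 ]
brown [0.591 0.482 0.05 ]
```

```bash
cat >> h.py <<'E'
def go(X,yaw):
    """rows needed to put the grasp point at X, tool down, tool x at yaw"""
    from station import ctrl
    from scipy.spatial.transform import Rotation as Q
    o=ctrl.get_obs();R=Q.from_euler('xyz',o['eef_rot'])
    T=Q.from_euler('xyz',[np.pi,0,yaw])
    s=R.inv().apply(np.asarray(X)+[0,0,ctrl.tcp_to_grasp]-o['ee_pos'])*100
    print('shift cm',s.round(2),'turn',(R.inv()*T).as_rotvec().round(3),'t',round(o['time_s'],2))
E
python3 -c "
from h import *
go([.565,.0625,.12],-.08)"
```

```text
shift cm [ 54.95 -40.45  10.42] turn [-0.001  0.     0.449] t 0.1
```

```bash
python3 -m jog '[[55,-40.4,0,0,0,0.449],[55,-40.4,0,0,0,0.449],[55,-40.4,0,0,0,0.449],[55,-40.4,0,0,0,0.449],[55,-40.4,0,0,0,0.449],[55,-40.4,0,0,0,0.449],[55,-40.4,0,0,0,0.449],[55,-40.4,0,0,0,0.449]]' 75 30; python3 -c "
from h import *
go([.565,.0625,.12],-.08)"
```

```text
time_s: 0.9
ee_pos: [0.4103, -0.1804, 0.4047]
eef_rot: [3.142, -0.0, -0.08]
force: [0.9, -0.7, -0.3]
grip_width: 0.07
grip_force: 0.0
shift cm [ 13.47 -25.45  10.43] turn [ 0. -0. -0.] t 0.9
```

```bash
python3 -m jog '[[13.5,-25.4,8,0,0,0],[13.5,-25.4,8,0,0,0],[13.5,-25.4,8,0,0,0],[13.5,-25.4,8,0,0,0],[13.5,-25.4,8,0,0,0],[13.5,-25.4,8,0,0,0],[13.5,-25.4,8,0,0,0],[13.5,-25.4,8,0,0,0]]'; python3 -c "
from h import *
from station import ctrl
c=ctrl.camera('wrist');cv2.imwrite('pics/w1.png',c['img'])
print(proj(c,[.565,.0615,.048]),proj(c,[.59,.063,.048]),c['R'].round(2),-c['R'].T@c['t'])
go([.565,.0625,.034],-.08)"
```

```text
time_s: 1.7
ee_pos: [0.5647, 0.0606, 0.3238]
eef_rot: [3.141, 0.002, -0.079]
force: [0.5, -1.1, 0.5]
grip_width: 0.0702
grip_force: 0.0
[316.76190859 209.6780033 ] [312.30610929 178.93041998] [[-0.08 -1.    0.  ]
 [-0.97  0.08  0.24]
 [-0.24  0.02 -0.97]] [0.63365494 0.05452387 0.30351875]
shift cm [ 0.04 -0.28 11.01] turn [0.    0.001 0.   ] t 1.75
```

View pics/w1.png

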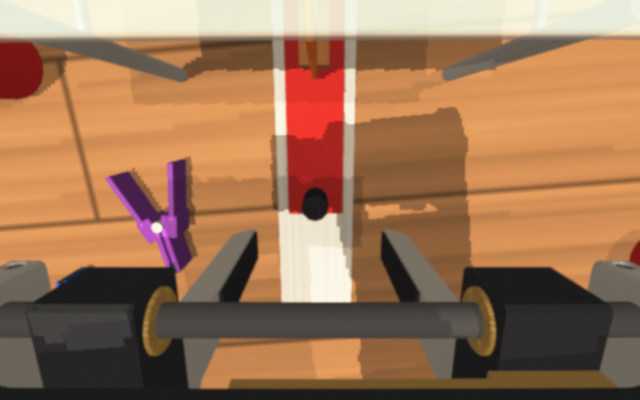

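Wrist view: knob top at about (315,197), straight between the fingers, the shelf's front edge at row 38, and the red plate spans columns 287–344.

```bash
python3 -c "
from h import *
from station import ctrl
c=ctrl.camera('wrist')
k=plane(c,(314.5,197),.048);print(k,plane(c,(313,38),.18),plane(c,(288,200),.011),plane(c,(344,200),.011),plane(c,(313,52),.011))
for a in ((286,70),(287,200),(345,70),(344,200)):print(plane(c,a,.011))
go([k[0],k[1],.034],-.08)"
```

```text
[0.5753967  0.06161725 0.048     ] [0.66128686 0.05338963 0.18      ] [0.56612763 0.0869936  0.011     ] [0.56211576 0.03630476 0.011     ] [0.68859772 0.05401277 0.011     ]
[0.67654699 0.07748641 0.011     ]
[0.56619928 0.08789882 0.011     ]
[0.67269066 0.02870519 0.011     ]
[0.56211576 0.03630476 0.011     ]
shift cm [ 1.08 -0.32 11.05] turn [ 0.    -0.    -0.001] t 1.8
```

```bash
python3 -m jog '[[1,-0.2,3,0,0,0],[1,-0.2,8,0,0,0],[1,-0.2,11,0,0,0],[1,-0.2,11,0,0,0],[1,-0.2,11,0,0,0]]'; python3 -m jog '[[0,0,0,0,0,0],[0,0,0,0,0,0],[0,0,0,0,0,0],[0,0,0,0,0,0],[0,0,0,0,0,0],[0,0,0,0,0,0]]' 0 30
```

```text
time_s: 2.3
ee_pos: [0.575, 0.0604, 0.2162]
eef_rot: [-3.141, -0.001, -0.081]
force: [-0.2, 0.4, 0.8]
grip_width: 0.071
grip_force: 0.0
time_s: 2.9
ee_pos: [0.5748, 0.0613, 0.2148]
eef_rot: [-3.142, -0.0, -0.08]
force: [0.6, 0.1, -0.9]
grip_width: 0.0258
grip_force: 0.0
```

```bash
python3 -m jog '[[0,0,0,0,0,0],[0,0,0,0,0,0],[0,0,0,0,0,0]]' 0 30;  python3 -m jog '[[-1,0,0,0,0,0],[-2.5,0,0,0,0,0],[-4,0,0,0,0,0],[-6,0,0,0,0,0],[-8,0,0,0,0,0],[-9.5,0,0,0,0,0],[-10,0,0,0,0,0],[-10,0,0,0,0,0]]'
```

```text
time_s: 3.2
ee_pos: [0.5748, 0.0627, 0.2147]
eef_rot: [-3.139, -0.0, -0.08]
force: [1.3, 15.2, -0.3]
grip_width: 0.0207
grip_force: 29.3
time_s: 4.0
ee_pos: [0.4745, 0.0703, 0.2147]
eef_rot: [-3.14, 0.0, -0.08]
force: [0.1, 13.3, -2.1]
grip_width: 0.0204
grip_force: 29.1
```

```bash
python3 -m jog '[[-0.4,-0.1,0,0,0,0],[-0.8,-0.1,0,0,0,0],[-1.1,-0.1,0,0,0,0],[-1.1,-0.1,0,0,0,0]]';python3 -m jog '[[-0.3,0,0,0,0,0],[-0.5,0,0,0,0,0],[-0.5,0,0,0,0,0]]'
```

```text
time_s: 4.4
ee_pos: [0.4663, 0.0711, 0.2154]
eef_rot: [-3.14, -0.011, -0.08]
force: [31.9, 2.8, -25.2]
grip_width: 0.0206
grip_force: 32.6
time_s: 4.7
ee_pos: [0.4616, 0.0715, 0.2162]
eef_rot: [-3.14, -0.012, -0.081]
force: [28.6, 1.6, -12.9]
grip_width: 0.0215
grip_force: 30.0
```

```bash
python3 -m jog '[[0,0,0,0,0,0],[0,0,0,0,0,0],[0,0,0,0,0,0],[0,0,0,0,0,0],[0,0,0,0,0,0],[0,0,0,0,0,0]]' 75; python3 -m jog '[[0,0,-4,0,0,0],[0,0,-9,0,0,0],[0,0,-14,0,0,0],[0,0,-14,0,0,0]]'; python3 -c "
from h import *
go([.429,.284,.12],.18)"
```

```text
time_s: 5.3
ee_pos: [0.4592, 0.0715, 0.2146]
eef_rot: [3.142, 0.0, -0.08]
force: [0.2, -0.4, 0.0]
grip_width: 0.0659
grip_force: 0.0
time_s: 5.7
ee_pos: [0.4598, 0.0716, 0.3608]
eef_rot: [-3.14, -0.01, -0.08]
force: [-0.9, 0.1, -1.2]
grip_width: 0.0706
grip_force: 0.0
shift cm [ -4.82 -20.91   6.02] turn [-0.   -0.01 -0.26] t 5.7
```

```bash
python3 -m jog '[[-4.8,-20.9,2,0,0,-0.26],[-4.8,-20.9,2,0,0,-0.26],[-4.8,-20.9,2,0,0,-0.26],[-4.8,-20.9,2,0,0,-0.26],[-4.8,-20.9,2,0,0,-0.26],[-4.8,-20.9,2,0,0,-0.26],[-4.8,-20.9,2,0,0,-0.26]]'
python3 - <<'E'
from h import *
from station import ctrl
import pickle
d={n:ctrl.camera(n) for n in('scene','side','wrist')};pickle.dump(d,open('c1.pkl','wb'))
cv2.imwrite('pics/w2.png',d['wrist']['img'])
a=d['scene']['img'][170:290,280:420];b=d['side']['img'][170:290,225:365]
cv2.imwrite('pics/ab2.png',cv2.resize(np.vstack([a,b]),None,fx=2.5*2*.95/1.9,fy=2.5,interpolation=2))
E
```

```text
time_s: 6.4
ee_pos: [0.4283, 0.283, 0.3344]
eef_rot: [3.141, 0.001, 0.18]
force: [0.3, 0.1, 0.3]
grip_width: 0.0706
grip_force: 0.0
```

View pics/w2.png

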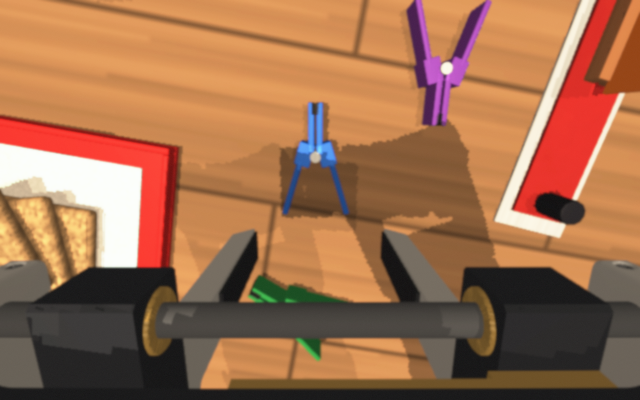

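View pics/ab2.png

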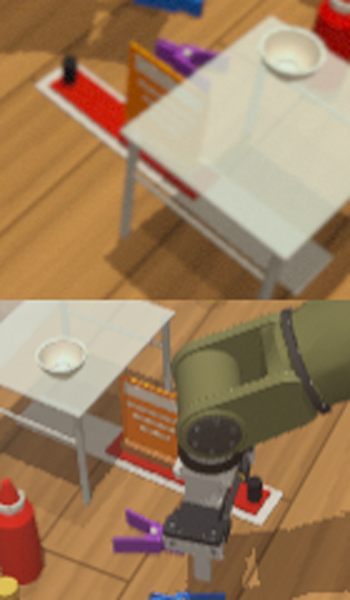

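Wrist: blue clip with pin at (315.5,157), jaw tips (316,104), handle ends (287,214) and (346,214), so it is well aligned; the green clip is behind it. Scene crop: the red slide is out to the end of its track, with the card's front edge visible and clear of the shelf.

Run:
```python
from h import *
import pickle
d=pickle.load(open('c1.pkl','rb'));c=d['wrist'];S=d['scene']
p=plane(c,(315.5,157),.031);t=plane(c,(316,104),.03);h=plane(c,(316.5,214),.03)
print(p,t,h,[np.linalg.norm(v) for v in(t-p,h-p)],'yaw',np.arctan2(*(t-h)[1::-1]))
print('green',[plane(c,q,.03).round(3) for q in((252,283),(345,298),(320,355),(262,300))])
print('tray',[plane(c,q,.02).round(3) for q in((178,148),(168,265))])
y=np.arctan2(*(t-h)[1::-1]);g=p-.038*np.array([np.cos(y),np.sin(y),0]);print('grip',g)
go([g[0],g[1],.0225],y)
# card front edge in scene, knob
k=lambda u,v:(280+u/2.5-.3,170+v/2.5-.3)
print('edge top',plane(S,k(127,42),.155),'knob',plane(S,k(69,60),.048),'knob wrist',plane(c,(571,211),.048))
```

```text
[0.46702776 0.29134519 0.031     ] [0.5098086  0.29858098 0.03      ] [0.41731813 0.2815695  0.03      ] [np.float64(0.043399963062176326), np.float64(0.050671601195420406)] yaw 0.18189395168181022
green [array([0.34 , 0.329, 0.03 ]), array([0.341, 0.24 , 0.03 ]), array([0.274, 0.252, 0.03 ]), array([0.324, 0.318, 0.03 ])]
tray [array([0.452, 0.412, 0.02 ]), array([0.339, 0.412, 0.02 ])]
grip [0.42965465 0.28447128 0.031     ]
shift cm [ 0.14 -0.18 13.19] turn [ 0.    -0.    -0.004] t 6.55
edge top [0.55610358 0.05993143 0.155     ] knob [0.45894948 0.07014875 0.048     ] knob wrist [0.46274625 0.07354618 0.048     ]
```

```bash
python3 -m jog '[[0.1,-0.1,4,0,0,0],[0.1,-0.1,8,0,0,0],[0.1,-0.1,11,0,0,0],[0.1,-0.1,13.2,0,0,0],[0.1,-0.1,13.2,0,0,0],[0.1,-0.1,13.2,0,0,0]]'; python3 -m jog '[[0,0,0,0,0,0],[0,0,0,0,0,0],[0,0,0,0,0,0],[0,0,0,0,0,0],[0,0,0,0,0,0],[0,0,0,0,0,0],[0,0,0,0,0,0],[0,0,0,0,0,0]]' 0 35
```

```text
time_s: 7.15
ee_pos: [0.4294, 0.2841, 0.2028]
eef_rot: [3.141, 0.0, 0.178]
force: [0.5, -0.4, 0.5]
grip_width: 0.0705
grip_force: 0.0
time_s: 7.95
ee_pos: [0.4291, 0.285, 0.2033]
eef_rot: [-3.141, -0.001, 0.18]
force: [0.1, -0.3, 6.6]
grip_width: 0.0266
grip_force: 34.8
```

```bash
python3 -m jog '[[0,0,-2,0,0,0],[0,0,-5,0,0,0],[0,0,-10,0,0,0],[0,0,-13,0,0,0],[0,0,-13,0,0,0]]'; python3 -c "
from h import *
go([.42,.075,.15],-.08)"
```

```text
time_s: 8.45
ee_pos: [0.4292, 0.2851, 0.3369]
eef_rot: [-3.139, -0.007, 0.18]
force: [-0.1, 0.2, -1.0]
grip_width: 0.0268
grip_force: 34.8
shift cm [-4.68 20.51  0.57] turn [-0.003 -0.006  0.26 ] t 8.45
```

```bash
python3 -m jog '[[-1,4,0,0,0,0.05],[-2,8,0,0,0,0.1],[-3,12,0,0,0,0.16],[-4,16,0,0,0,0.21],[-4.7,20.5,0,0,0,0.26],[-4.7,20.5,0,0,0,0.26],[-4.7,20.5,0,0,0,0.26],[-4.7,20.5,0,0,0,0.26]]'
python3 - <<'E'
from h import *
from station import ctrl
import pickle
d={n:ctrl.camera(n) for n in('scene','side','wrist')};pickle.dump(d,open('c2.pkl','wb'))
o=ctrl.get_obs();print(o['ee_pos'],o['eef_rot'],o['grip_width'])
a=cv2.resize(d['wrist']['img'][0:300,160:480],None,fx=1.5,fy=1.5)[:450]
b=cv2.resize(d['scene']['img'][160:260,290:380],None,fx=3.5,fy=4.5,interpolation=2)
cv2.imwrite('pics/w3.png',np.hstack([a,b]))
E
```

```text
time_s: 9.25
ee_pos: [0.4193, 0.0754, 0.3322]
eef_rot: [3.142, 0.001, -0.079]
force: [0.4, 0.5, 0.6]
grip_width: 0.0271
grip_force: 34.8
[0.41931935 0.07569194 0.3324448 ] [ 3.14157701e+00  4.28762085e-04 -7.82535303e-02] 0.0273433162024743
```

View pics/w3.png

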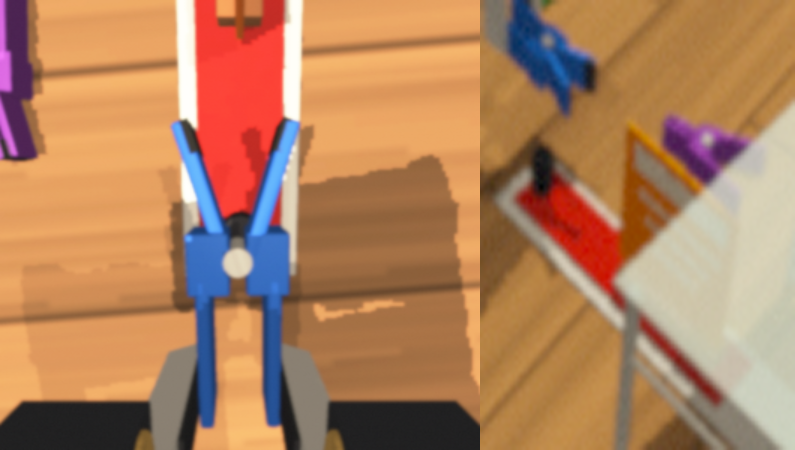

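Left: the clip is held fully open (handles parallel), pin at wrist (318,175), jaw tips (282,82) and (354,81), foot of the card's front edge at (320,24). Right (scene): card's top front corner at about (333.4,187).

Run:
```python
from h import *
import pickle
d=pickle.load(open('c2.pkl','rb'));c=d['wrist'];S=d['scene']
zt=.159
pin=plane(c,(318,174.7),zt+.001);a=plane(c,(282,82),zt);b=plane(c,(354,81.3),zt);m=(a+b)/2
print('pin',pin,'tips',a,b,m,np.linalg.norm(a-b),'dir',np.arctan2(*(m-pin)[1::-1]),np.linalg.norm(m-pin))
print('grip from pin',pin-.038*np.array([np.cos(-.08),np.sin(-.08),0]))
print('edge foot wrist',plane(c,(320,24.5),.025),'edge top scene',plane(S,(333.4,187.1),.155))
# edge line in scene: orange mask leftmost per row
o=mask(S,'orange')
for v in range(188,216,3):
    xs=np.nonzero(o[v,318:350])[0]
    if len(xs):print(v,318+xs.min(),end=' ')
# vertical-plane intersection at x_edge assuming slide-out position
E=np.array([.661,.0555])-.1*np.array([np.cos(-.08),np.sin(-.08)]);print('edge from shelf',E)
for z in (.155,.09,.025):print(z,proj(S,[.5575,.0655,z]),proj(d['side'],[.5575,.0655,z]),proj(c,[.5575,.0655,z]))
```

```text
pin [0.46428939 0.07190759 0.16      ] tips [0.50608086 0.0844163  0.159     ] [0.5039436  0.05305102 0.159     ] [0.50501223 0.06873366 0.159     ] 0.031438007826933664 dir -0.07778252012991843 0.04085857501248194
grip from pin [0.42641093 0.07494435 0.16      ]
edge foot wrist [0.56205091 0.06305289 0.025     ] edge top scene [0.56383465 0.06375537 0.155     ]
191 333 194 332 197 333 200 333 203 331 206 331 209 331 212 329 215 329 edge from shelf [0.56131983 0.06349147]
0.155 [332.08806426 185.73399044] [302.05175013 211.26859177] [315.92485197 -51.92783029]
0.09 [330.69202969 200.8829742 ] [302.32924942 224.45187536] [316.86775705   2.63174814]
0.025 [329.40825554 214.80188995] [302.59475215 236.94954456] [317.35840328  31.03351588]
```

```bash
python3 -m jog '[[0,0,2,0,0,0],[0,0,4,0,0,0],[0,0,5.4,0,0,0],[0,0,5.4,0,0,0],[0,0,5.4,0,0,0]]'; python3 -m jog '[[1,0,0,0,0,0],[2.5,0,0,0,0,0],[4,0,0,0,0,0],[4,0,0,0,0,0],[4,0,0,0,0,0]]'
python3 - <<'E'
from h import *
from station import ctrl
import pickle
d={n:ctrl.camera(n) for n in('scene','side','wrist')};pickle.dump(d,open('c3.pkl','wb'))
a=cv2.resize(d['wrist']['img'][0:200,220:420],None,fx=2.2,fy=2.2)
b=cv2.resize(d['scene']['img'][160:260,290:380],None,fx=3.9,fy=4.4,interpolation=2)
cv2.imwrite('pics/w4.png',np.hstack([a,b]))
E
```

```text
time_s: 9.9
ee_pos: [0.4195, 0.0752, 0.279]
eef_rot: [3.142, 0.0, -0.079]
force: [0.3, -0.1, -0.1]
grip_width: 0.0271
grip_force: 34.8
time_s: 10.4
ee_pos: [0.4593, 0.0716, 0.2789]
eef_rot: [-3.142, -0.0, -0.08]
force: [0.1, 0.4, -0.6]
grip_width: 0.0274
grip_force: 34.8
```

View pics/w4.png

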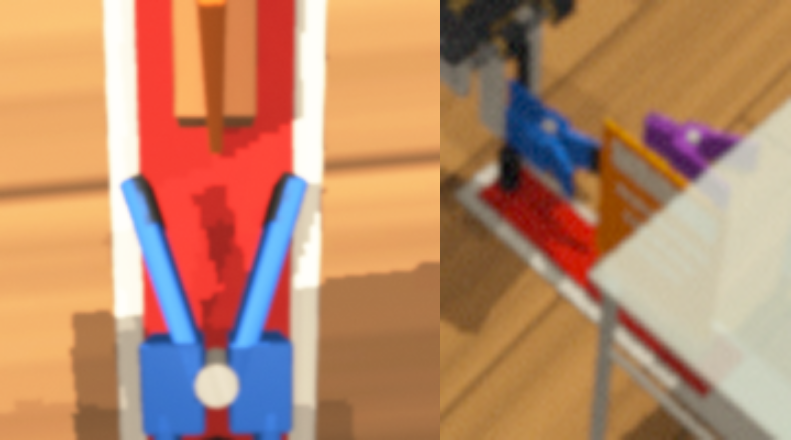

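Left (wrist): the card edge is centred between the open jaws, its foot at wrist (318,68), jaw tips at (282,82) and (353,82). Right: the clip is still just in front of the edge, about half-way up.

Run:
```python
from h import *
import pickle
d=pickle.load(open('c3.pkl','rb'));c=d['wrist'];S=d['scene']
f=plane(c,(318.2,68.2),.025);a=plane(c,(282.5,80.5),.105);b=plane(c,(353,80.5),.105);p=plane(c,(318.2,175),.106)
print(f,a,b,(a+b)/2,p)
R=np.array([[np.cos(.08),-np.sin(.08)],[np.sin(.08),np.cos(.08)]]);P=R@np.array([f,a,b,(a+b)/2,p]).T[:2]
print(P.T.round(4))
print(plane(S,(290+(604-440)/3.9,160+120/4.4),.155))
```

```text
[0.56182529 0.06318986 0.025     ] [0.5464071  0.07992621 0.105     ] [0.54396962 0.04916338 0.105     ] [0.54518836 0.0645448  0.105     ] [0.50370873 0.0676544  0.106     ]
[[0.555  0.1079]
 [0.5383 0.1233]
 [0.5383 0.0925]
 [0.5383 0.1079]
 [0.4967 0.1077]]
[0.56140916 0.06055035 0.155     ]
```

```bash
python3 -m jog '[[0.6,0,0,0,0,0],[1.4,0,0,0,0,0],[2.2,0,0,0,0,0],[2.8,0,0,0,0,0],[3.1,0,0,0,0,0],[3.1,0,0,0,0,0],[3.1,0,0,0,0,0]]'
python3 - <<'E'
from h import *
from station import ctrl
import pickle
d={n:ctrl.camera(n) for n in('scene','wrist')};pickle.dump(d,open('c4.pkl','wb'))
a=cv2.resize(d['wrist']['img'][0:200,220:420],None,fx=2.2,fy=2.2)
b=cv2.resize(d['scene']['img'][160:260,290:380],None,fx=3.9,fy=4.4,interpolation=2)
cv2.imwrite('pics/w5.png',np.hstack([a,b]));o=ctrl.get_obs();print(o['force'],o['ee_pos'])
E
```

```text
time_s: 11.25
ee_pos: [0.4901, 0.0691, 0.2785]
eef_rot: [3.142, 0.0, -0.08]
force: [-0.1, 0.4, -0.4]
grip_width: 0.0268
grip_force: 34.8
[ 0.1732958   0.18012176 -0.60315478] [0.48998728 0.06912354 0.2786767 ]
```

View pics/w5.png

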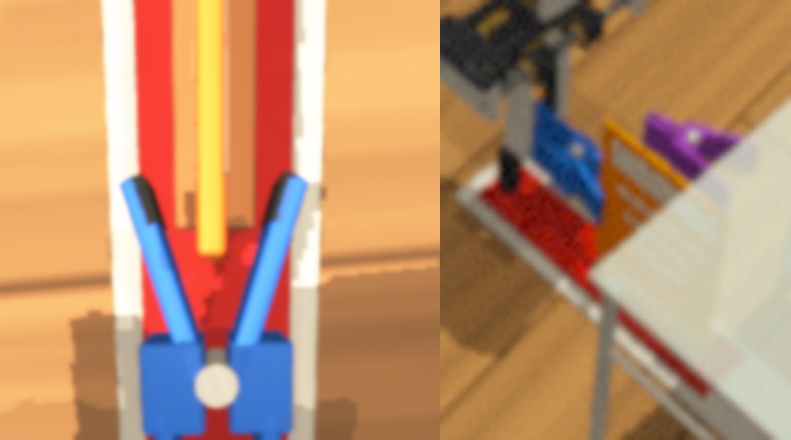

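Wrist: the card's yellow top edge, ending at wrist (316,115), lies midway between the open jaws, clear of everything. Scene: the slide is still out. One depth check, then I hand in.

Run:
```python
from h import *
import pickle
c=pickle.load(open('c4.pkl','rb'))['wrist']
e=plane(c,(316.3,115.5),.155);t=plane(c,(317.7,80.5),.105);print(e,t)
```

```text
[0.5606896  0.06351761 0.155     ] [0.57622867 0.06202493 0.105     ]
```

```bash
python3 -c "
from station import ctrl
print(ctrl.hand_in())"
```

```text
the job is handed in; nothing more can be done
None
```

I pulled the slide out to its stop, and the blue clip is held squeezed wide open around the card's front edge at about half height, jaw tips about 12–15 mm past it and nothing touching the card; handed in at about 11.5 s, but no verdict came back.

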